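Shut the tap and bring the vial carousel to its start line

TASK

The filling run is over: first shut the tap of the supply bottle fully, turning its lever clockwise until it stands across the pipe against its stop. Only then turn the vial carousel until the long start line engraved on its rim faces the fixed pointer; it must not be turned while the tap is still open. Leave the things round about where they are.

Things in the scene. Friction and masses are not known exactly. Their poses are not given: they have to be found in the camera images.
- dispenser: filling station, fixed: a white drive housing 212 (x) x 246 (y) x 56 mm high that carries the carousel and, behind it, the supply bottle with its tap. Origin on the worktop, straight under the carousel's axis; z up, its own +x points away from the robot (yawed up to 0.25 rad), own +y to the left. A tall fixed shelf unit stands to its right (world y below -0.15, x over 0.5 m): keep clear of it.
- spout_tip (a point): lower tip of the spout, 109 mm over the worktop, at own x = +44 mm of the dispenser. The supply bottle, white, 98 mm wide, stands on a scissor jack at own x = +287 mm, top 298 mm over the worktop. A level steel pipe 13 mm thick, axis 140 mm over the worktop, runs along own -x from it to the brass tap at x = +100 mm and on to the spout, which turns down over the vials.
- carousel (a joint): angle of the carousel about its upright axis, rad; 0 or any whole turn when the start line faces the pointer, growing counterclockwise from above. Turns endlessly, stiffly (0.12 N m), stays where left. Aluminium pan 200 mm wide; rim wall 10 mm thick (radius 90 to 100 mm), top 102 mm over the worktop, gripped from above; pan floor at 74 mm, free from radius 55 out; vials inside that, 100 mm high.
- start_line (a point): the start line: a black engraved line 5 mm wide right across the top of the carousel's rim and 16 mm down its outside (the seven other ticks on the rim top are short and thin). The point lies on the rim's outer face, radius 100 mm, 97.5 mm over the worktop, and turns with the carousel.
- pointer_tip (a point): tip of the fixed steel pointer, a cone on a small bracket on the housing at own -y (right) side of the carousel, 2 mm outside the rim at radius 102 mm, 97.5 mm over the worktop; its bracket reaches out to radius 120 mm and up to 103 mm.
- tap (a joint): angle of the tap's lever about its upright axis, rad: 0 is shut, against the stop, lever across the pipe, pointing to the dispenser's +y (left); 1.571 is fully open, other stop, lever along the pipe, pointing to the dispenser's -x, over the spout. Shutting is clockwise seen from above. Stiff (0.2 N m), stays where left. Partly or fully open at the start.
- tap_axis (a point): a point on the tap's upright axis, 179 mm over the worktop, at mid-height of the lever.
- lever_end (a point): the outer end of the tap's lever, 88 mm from the tap's axis, 179 mm over the worktop. The lever is a straight grey bar with a grip 14 mm wide and 14 mm high (172 to 186 mm over the worktop), from 22 to 88 mm from the axis; the brass bonnet below it is 168 mm high.
- rack: bystander: blue tube rack with capped tubes, 56 x 170 x 84 mm, left of the dispenser; origin under its centre.
- beaker: bystander: clear beaker 69 mm wide, 90 mm high, right of the dispenser; origin under its centre.
- brown_bottle: bystander: brown bottle with a blue cap, 56 mm wide, 109 mm high, right of the dispenser; origin under its centre.
- kitchen_timer: bystander: flat white timer 66 x 62 x 19 mm, right of the dispenser near the front edge; origin under its centre.

How it is judged:
On the way, in this order (a step that is already met when the one before it is completed fails the run):
1. the tap is shut: its lever stands across the pipe, within 0.09 rad of its stop (value of joint tap below 0.09 rad), for 0.2 s.
2. the start line faces the pointer, the tap still shut (horizontal distance between start_line and pointer_tip below 0.0075 m and value of joint tap below 0.09 rad), for 0.2 s.
At the end, for the whole second after the job is handed in: The tap's lever is within 0.09 rad (5 degrees) of its shut stop, the start line on the rim is within 7.5 mm of the pointer's tip seen from above (the tip stands 2 mm off the rim, so about 7 mm or 4 degrees along the rim either way), and the carousel is at rest (all of step 2 and velocity of joint carousel between -0.05 and 0.05 rad/s); the robot touches nothing.
It fails at once if the carousel is turned (start line more than 12 mm from where it was) while the tap is more than 0.15 rad from shut (value of joint tap above 0.15 rad and distance of start_line from where it was at the start of the episode above 0.012 m).
It fails at once if the rack, beaker, brown bottle or timer is moved by more than 30 mm (distance of any of rack, beaker, brown_bottle, kitchen_timer from where it was at the start of the episode above 0.03 m).
It also fails if it takes over 69 s, if anything falls off the work surface, if the arm or the gripper's body presses on something with over 40 N, if the wrist force passes 120 N, or if a joint passes its speed limit or range.

ROBOT

A 6-joint arm with a two-finger parallel gripper is mounted at the origin on a cart in front of the work surface, level with it; the furniture and walls round the work are solid. World frame = base frame: x ahead of the robot, y to its left, z up, the work surface at z = 0. Lengths are in m, angles in rad, forces in N, time in s.
With the tool pointing down it reaches from about 0.35 to 0.775 m from the base axis. Payload 7.3 kg.
Tool frame: the origin (TCP) lies at the very end of the fingers, on their centre line; the grasp point (between the pads) lies grip_point_offset behind it (grip_point_offset is the distance from the TCP to the grasp point, in m); z points along the fingers, y is the direction in which the jaws open and shut (so a half turn about z gives the same grasp; the last joint's range is limited). The gripper opens to 92 mm and grips with 3 to 60 N. Pads are 19 mm wide; open, the fingers measure 130 mm over their backs; the gripper's body (75 mm by 190 mm) begins 47 mm behind the grasp point.
Start: joints at [1.181, 0.342, 1.524, -0, 1.275, -0.146], TCP at [0.127, 0.509, 0.227] pointing down, gripper open.
Joint ranges: [-2.53, 2.53], [-0.77, 2.02], [0.04, 2.7], [-1, 4.14], [0.28, 2.66], [-3.11, 3.11]. Speed limits (rad/s): [2.57, 2.57, 3.14, 3.14, 3.14, 3.14].

INTERFACE

Orientations are given as [roll, pitch, yaw] about the fixed x, y, z axes, in that order (R = Rz(yaw) Ry(pitch) Rx(roll)).
In Python, from cell import * gives the robot as it stands.
- The arm moves only by the shell command python3 -m inch 'ROWS' [OPENING] [FORCE]. ROWS is JSON, a list that holds one entry, the list of rows, each a list of 4 numbers: the shift along the tool's x, y, z in mm, then the turn about the tool's z in rad. In form: [[[x, y, z, roll], ...]]. A call has 1 to 10 rows; each row shifts and turns the commanded pose from where the row before left it, along the tool's axes as they then stand; what a row does not reach is not made up. A row lasts 1/8 s, in which the tool goes at most 62.5 mm and 10.7 degrees, less where a joint would pass 70% of its speed; a pose out of reach is approached as far as the arm can. A call with a gripper value outside its range is refused whole. OPENING is the closure, from -1 (fully open) to 1 (shut), set as the call begins (- or left out, the last holds). The fingers move at their own pace and stop on an object; FORCE is the grip in N (left out, the last holds). Time passes only in rows, so rows that do not move let the fingers close. It gives the time, the measured TCP pose, the force and the opening at its end, in the units of the state.
- observe(): the state, without advancing time (a new reading comes with each control period).
- read_camera(name): name is "scene" or "top"; returns a dict with "img" (480x640x3 uint8, blue, green, red), "fx", "fy", "cx", "cy" (pixels), "k1" (the pictures are not rectified: a ray, as slopes to the right and down, at radius r is drawn at 1 + k1 r^2 times it, then the intrinsics apply), "eye" and "rotation" of the camera in the world. Camera axes: x right, y down, z forward; pixel columns grow to the right and rows downward; lengths in m; the calibration is good to about 2 mm. A picture is of the moment at which its call begins. There is no depth.
- hand_in(): hands the job in, once; it reports no verdict.
Trained networks look in the newest picture that a camera, given by its name, has taken for a name from the list of things; names that differ only in an ending like _2 or _b are one class to them, and where a whole thing is asked for, a point or a joint stands for the part that bears it (a point fixed in the world has none). Each returns a list of dicts, best first, with "conf" (0 to 1); they miss things now and then, are a little off and sometimes report something else, mostly with a low value. They report only what shows in the picture. A call takes as long as a camera call.
- boxes_of(camera, label): "at" ([row, column] in pixels, amid what is visible of it).
- place_of(camera, label): "at" ([row, column] in pixels: a listed point, or the origin of a listed thing).
The state is a dict: "time": time; "qpos": joint angles; "qvel": joint speeds; "joint_efforts": joint torques, N m; "tool_pos": TCP position; "tool_rot": TCP orientation; "contact_force": force on the tool from outside, world axes, zero at the start; "torque": the same for the moment, N m; "opening": finger opening in m.
Only numpy, scipy, OpenCV 4.12 (cv2) and the standard library are available. Lean on these libraries where they do the work, as an engineer would, in place of code of your own. Each camera call takes 0.05 s, during which the arm holds its last target. There are 200 camera calls.

## Working session

There is one attempt and no reset: what is moved stays moved. The work goes in short steps, Python scripts to look and compute and a shell command to move; the robot and the scene stay as the last step left them, time stands still between calls to the robot, and variables do not carry over. Pictures are saved under pics/ and viewed, about 8 in all and at most 12, crops included, and the job is handed in when it is done.

```bash
ls; mkdir -p pics; cat > h.py <<'E'
from cell import *
import numpy as np, cv2
from scipy.spatial.transform import Rotation as R
def ray(c,px):
    r,col=px; y=np.array([(col-c["cx"])/c["fx"],(r-c["cy"])/c["fy"]]); s=y.copy()
    for _ in range(20): s=y/(1+c["k1"]*(s@s))
    return np.array(c["eye"]),np.array(c["rotation"])@np.array([s[0],s[1],1])
def at_z(c,px,z):
    e,d=ray(c,px); return e+d*(z-e[2])/d[2]
def proj(c,p):
    q=np.array(c["rotation"]).T@(np.array(p)-c["eye"]); s=q[:2]/q[2]; s=s*(1+c["k1"]*(s@s))
    return [s[1]*c["fy"]+c["cy"],s[0]*c["fx"]+c["cx"]]
E
python3 - <<'E'
from h import *
o=observe(); print({k:np.round(v,3).tolist() for k,v in o.items()})
Z=dict(dispenser=0,spout_tip=.109,start_line=.0975,pointer_tip=.0975,tap_axis=.179,lever_end=.179,rack=0,beaker=0,brown_bottle=0,kitchen_timer=0)
for n in("scene","top"):
    c=read_camera(n); cv2.imwrite(f"pics/{n}0.png",c["img"]); print(n,np.round(c["eye"],3))
    for l,z in Z.items():
        for d in place_of(n,l)[:2]: print(l,round(d["conf"],2),np.round(d["at"],1),np.round(at_z(c,d["at"],z),3))
E
```

```text
pics
{'time': 0.0, 'qpos': [1.181, 0.343, 1.525, 0.0, 1.275, -0.146], 'qvel': [-0.0, 0.0, 0.0, -0.001, 0.001, 0.001], 'joint_efforts': [0.002, -43.124, -24.422, 0.072, 0.056, -0.0], 'tool_pos': [0.127, 0.509, 0.226], 'tool_rot': [-3.14, -0.0, 2.898], 'contact_force': [-0.286, -0.388, 0.24], 'torque': [-0.041, -0.013, 0.009], 'opening': 0.092}
scene [-0.168  1.35   0.788]Traceback (most recent call last):
  File "<stdin>", line 7, in <module>
  File "h.py", line 9, in at_z
    e,d=ray(c,px); return e+d*(z-e[2])/d[2]
                                       ~^^^
IndexError: invalid index to scalar variable.
```

```bash
sed -i 's/np.array(c\["rotation"\])/rot(c)/' h.py; cat >> h.py <<'E'
def rot(c):
    r=np.array(c["rotation"]); return R.from_euler("xyz",r).as_matrix() if r.size==3 else r
E
python3 - <<'E'
from h import *
Z=dict(dispenser=0,spout_tip=.109,start_line=.0975,pointer_tip=.0975,tap_axis=.179,lever_end=.179,rack=0,beaker=0,brown_bottle=0,kitchen_timer=0)
for n in("scene","top"):
    c=read_camera(n); cv2.imwrite(f"pics/{n}0.png",c["img"]); print(n,np.round(c["eye"],3),c["rotation"])
    for l,z in Z.items():
        for d in place_of(n,l)[:2]: print(l,round(d["conf"],2),np.round(d["at"],1),np.round(at_z(c,d["at"],z),3))
E
```

```text
scene [-0.168  1.35   0.788] [-1.99689629 -0.02410582 -2.63376622]
dispenser 0.65 [283.8 311.8] [0.523 0.055 0.   ]
dispenser 0.31 [272.1 322.1] [ 0.533 -0.029  0.   ]
spout_tip 0.62 [242.7 323. ] [ 0.524 -0.011  0.109]
spout_tip 0.61 [249.2 297.5] [0.566 0.07  0.109]
start_line 0.64 [270.3 322.2] [0.451 0.132 0.098]
start_line 0.64 [246.8 297.3] [0.587 0.034 0.098]
pointer_tip 0.69 [243.6 321.6] [ 0.537 -0.026  0.098]
tap_axis 0.54 [225.8 276.5] [0.622 0.095 0.179]
rack 0.55 [335.9 213.1] [0.601 0.43  0.   ]
beaker 0.86 [259.1 360.4] [ 0.47  -0.178  0.   ]
top [0.362 0.05  1.325] [-3.01236096e+00  1.91329713e-03 -1.58132068e+00]
dispenser 0.91 [230.7 308.2] [0.539 0.068 0.   ]
dispenser 0.58 [210.9 307.8] [0.597 0.068 0.   ]
spout_tip 0.69 [211.8 306.1] [0.575 0.071 0.109]
start_line 0.75 [259.  285.1] [0.45  0.129 0.097]
pointer_tip 0.96 [222.3 347.8] [ 0.547 -0.04   0.097]
pointer_tip 0.28 [187.2 304.4] [0.645 0.076 0.097]
tap_axis 0.79 [188.8 303.5] [0.622 0.076 0.179]
lever_end 0.62 [220.6 295.3] [0.541 0.097 0.179]
rack 0.61 [209.9 180.6] [0.605 0.443 0.   ]
beaker 0.56 [254.3 393.5] [ 0.467 -0.178  0.   ]
brown_bottle 0.75 [240.9 433. ] [ 0.505 -0.295  0.   ]
kitchen_timer 0.91 [268.9 444.4] [ 0.423 -0.325  0.   ]
kitchen_timer 0.52 [209.  183.8] [0.607 0.434 0.   ]
```

View pics/top0.png

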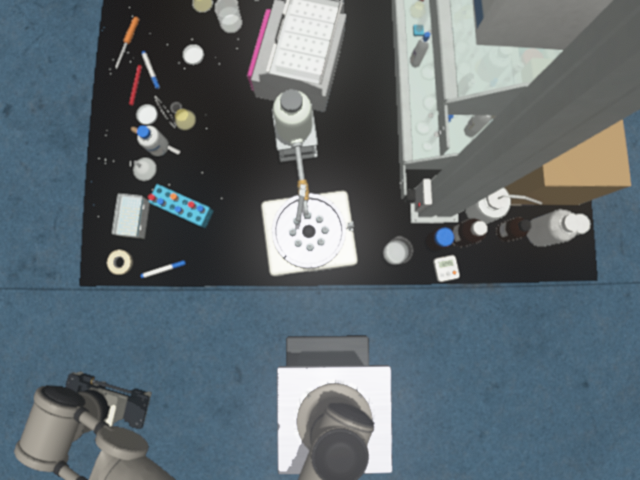

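View pics/scene0.png

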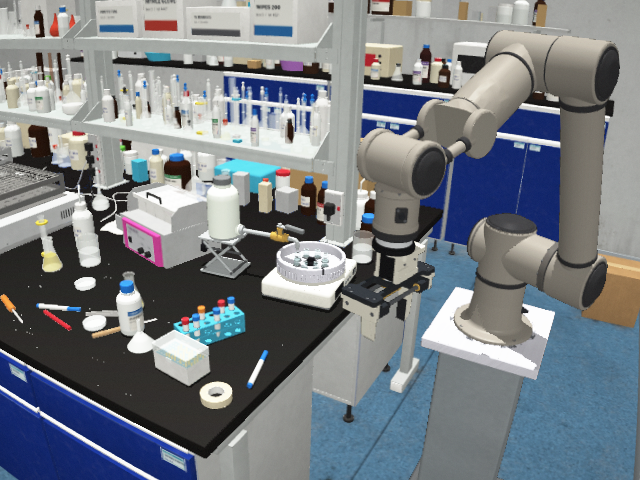

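```bash
python3 - <<'E'
from h import *
c=read_camera("top"); O=np.array([.525,.058]);a=.2
x=np.array([np.cos(a),np.sin(a)]);y=np.array([-x[1],x[0]])
r0,c0,k=165,250,5.5
im=cv2.resize(c["img"][r0:270,c0:365],None,fx=k,fy=k,interpolation=cv2.INTER_CUBIC)
def m(p,z,col):
    q=proj(c,[*p,z]); cv2.circle(im,(int((q[1]-c0+.5)*k),int((q[0]-r0+.5)*k)),4,col,1)
for t in np.arange(0,6.28,.2): m(O+.1*(np.cos(t)*x+np.sin(t)*y),.102,(0,0,255))
m(O,.1,(0,0,255)); m(O+.1*x,.186,(255,0,255)); m(O-.102*y,.0975,(0,255,0))
for s in(-106,106):
    for t in(-123,123): m(O+s/1e3*x+t/1e3*y,.056,(255,0,0))
cv2.imwrite("pics/c1.png",im)
E
```

```text
(no output)
```

View pics/c1.png

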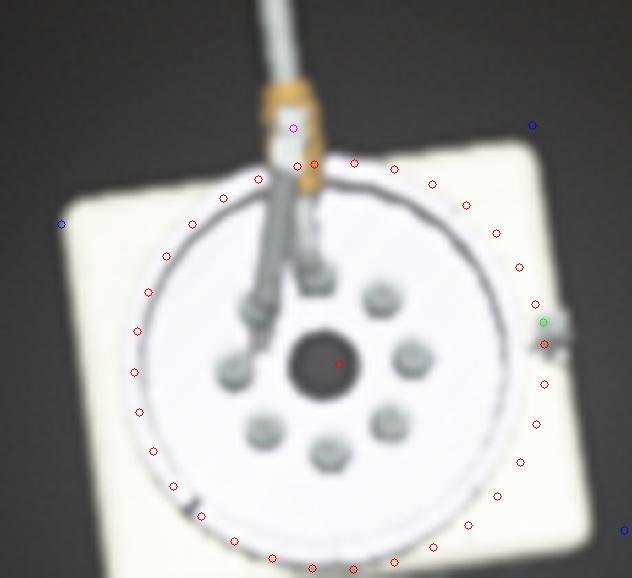

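```bash
python3 - <<'E'
from h import *
c=read_camera("top")
f=lambda u,v,z: at_z(c,[v/5.5+165-.5,u/5.5+250-.5],z)[:2]
O=f(323,364,.074); P=f(536,336,.0975); T=f(289,128,.186); L=f(260,348,.18); S=f(190,508,.102)
E1,E2=f(70,207,.056),f(533,145,.056)
ang=lambda v: np.arctan2(v[1],v[0])
print("O",O,"P",P,"T",T,"L",L,"S",S)
for v in(P-O,T-O,L-T,S-O,E1-E2): print(np.linalg.norm(v),ang(v))
print("yaws",ang(P-O)+np.pi/2,ang(T-O),ang(E1-E2)-np.pi/2)
E
```

```text
O [0.528853   0.06656909] P [ 0.53841133 -0.03801935] T [0.62336747 0.07970397] L [0.52238265 0.09377996] S [0.45562352 0.131086  ]
0.1050242994007151 -1.4796595565462447
0.09542280269164213 0.1380876309872115
0.10196111271099574 3.0030977457703147
0.09759604178307875 2.419361137327704
0.23842296434434537 1.6952832889695846
yaws 0.09113677024865185 0.1380876309872115 0.12448696217468802
```

```bash
cat >> h.py <<'E'
def togo(p,yaw):
    o=observe(); M=R.from_euler("xyz",o["tool_rot"]).as_matrix()
    d=M.T@(np.array(p)-o["tool_pos"])*1000; cur=np.arctan2(M[1,0],M[0,0])
    print("shift",np.round(d,1),"roll",round(-((yaw-cur+np.pi)%(2*np.pi)-np.pi),3),"pos",np.round(o["tool_pos"],4),"yaw",round(cur,3),"F",np.round(o["contact_force"],1),"open",round(o["opening"],4),"t",o["time"])
E
python3 - <<'E'
from h import *
print(grip_point_offset); togo([.561,.088,.225],3.0)
E
```

```text
0.0188
shift [-523.2 -304.2    1.7] roll -0.102 pos [0.1267 0.5095 0.2267] yaw 2.898 F [ 0.2  0.2 -0.5] open 0.0917 t 1.3
```

```bash
python3 -m inch '[[[-52,-30,0,0],[-52,-30,0,0],[-52,-30,0,0],[-52,-30,0,0],[-52,-30,0,0],[-52,-30,0,0],[-52,-30,0,0],[-52,-30,0,0],[-52,-30,0,0],[-52,-30,0,-0.1]]]' -1 20; python3 - <<'E'
from h import *
togo([.561,.088,.225],3.0)
c=read_camera("top"); s=read_camera("scene")
a=cv2.resize(c["img"][150:290,230:390],None,fx=2.5,fy=2.5,interpolation=2); b=cv2.resize(s["img"][170:310,230:390],None,fx=2.5,fy=2.5,interpolation=2)
cv2.imwrite("pics/c2.png",np.hstack([a,b]))
E
```

```text
time: 2.55
tool_pos: [0.5602, 0.0913, 0.2268]
tool_rot: [3.141, 0.0, 3.0]
contact_force: [0.3, 0.6, 0.0]
opening: 0.0915
shift [-1.2 -3.1  1.8] roll -0.0 pos [0.5602 0.0913 0.2268] yaw 3.0 F [0.3 0.6 0. ] open 0.0915 t 2.55
```

View pics/c2.png

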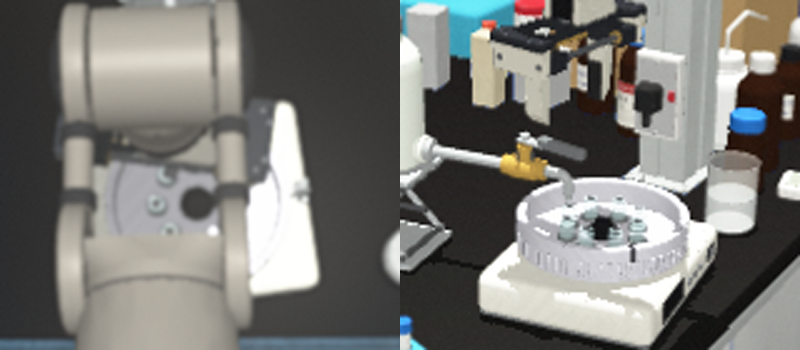

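```bash
python3 -m inch '[[[-1,-3,32,0],[0,0,33,0],[0,0,0,0]]]'; python3 -m inch '[[[0,0,0,0],[0,0,0,0],[0,0,0,0],[0,0,0,0],[0,0,0,0],[0,0,0,0]]]' 1 15; python3 - <<'E'
from h import *
togo([.561,.088,.162],3.0); print(observe()["torque"])
E
```

```text
time: 3.02
tool_pos: [0.5576, 0.09, 0.1595]
tool_rot: [-3.141, -0.006, 2.998]
contact_force: [0.1, -0.5, 1.3]
opening: 0.0919
time: 3.78
tool_pos: [0.5595, 0.0897, 0.1617]
tool_rot: [3.142, 0.0, 2.998]
contact_force: [0.1, 0.0, -0.1]
opening: 0.0365
shift [-1.7 -1.5 -0.3] roll -0.002 pos [0.5595 0.0897 0.1617] yaw 2.998 F [ 0.1  0.  -0.1] open 0.0365 t 3.775
[ 0.06749806 -0.00223722  0.01275259]
```

```bash
python3 -m inch '[[[0,0,0,0],[0,0,0,0],[0,0,0,0],[0,0,0,0]]]'; python3 - <<'E'
from h import *
togo([.561,.088,.162],3.0); print(observe()["torque"])
E
```

```text
time: 4.28
tool_pos: [0.5595, 0.0898, 0.1617]
tool_rot: [3.141, -0.0, 2.998]
contact_force: [-0.3, 0.4, -0.6]
opening: 0.0143
shift [-1.8 -1.6 -0.3] roll -0.002 pos [0.5595 0.0898 0.1617] yaw 2.998 F [-0.3  0.4 -0.6] open 0.0143 t 4.275
[ 0.1362816   0.01016788 -0.01038798]
```

```bash
python3 -m inch '[[[-0.8,10.6,0,0.16],[-0.8,10.6,0,0.16],[-0.8,10.6,0,0.16],[-0.8,10.6,0,0.16],[-0.8,10.6,0,0.16],[-0.8,10.6,0,0.16],[-0.8,10.6,0,0.16],[0,0,0,0]]]'; python3 - <<'E'
from h import *
togo([.617,.144,.162],1.7); print(observe()["torque"])
E
```

```text
time: 5.28
tool_pos: [0.6059, 0.1445, 0.1617]
tool_rot: [3.14, -0.0, 1.88]
contact_force: [3.0, 3.0, 0.7]
opening: 0.0138
shift [-3.9 10.4 -0.3] roll 0.18 pos [0.6059 0.1445 0.1617] yaw 1.88 F [3.  3.  0.7] open 0.0138 t 5.275
[ 0.45046005 -0.43181611  0.09027466]
```

```bash
python3 -m inch '[[[-0.6,8,0,0.12],[0,2.6,0,0.04],[0,0,0,0]]]';python3 -m inch '[[[0,2.6,0,0.04],[0,0,0,0]]]';  python3 -m inch '[[[0,2,0,0.03],[0,0,0,0]]]'; python3 - <<'E'
from h import *
togo([.617,.144,.162],1.7); print(observe()["torque"])
E
```

```text
time: 5.65
tool_pos: [0.6154, 0.1468, 0.1618]
tool_rot: [3.141, -0.001, 1.721]
contact_force: [3.0, 4.8, -1.2]
opening: 0.0139
time: 5.9
tool_pos: [0.6178, 0.1471, 0.1617]
tool_rot: [3.141, -0.001, 1.681]
contact_force: [2.3, 4.8, -1.3]
opening: 0.0137
time: 6.15
tool_pos: [0.618, 0.1469, 0.1616]
tool_rot: [-3.138, -0.0, 1.65]
contact_force: [-4.9, 3.1, 2.5]
opening: 0.0144
shift [-2.8 -1.3 -0.4] roll -0.05 pos [0.618  0.1469 0.1616] yaw 1.65 F [-4.9  3.1  2.5] open 0.0144 t 6.15
[0.44717263 0.8707866  0.26916707]
```

```bash
python3 -m inch '[[[0,0,0,0],[0,0,0,0],[0,0,0,0],[0,0,0,0]]]' -1; python3 -m inch '[[[0,0,-30,0],[0,0,-48,0],[50,-10,0,0],[50,-10,0,0],[0,0,0,0]]]'; python3 - <<'E'
from h import *
togo([.617,.144,.162],1.7)
c=read_camera("top"); s=read_camera("scene")
print(np.round([at_z(s,d["at"],.179) for d in place_of("scene","lever_end")[:2]],3))
a=cv2.resize(c["img"][150:290,230:390],None,fx=2.5,fy=2.5,interpolation=2); b=cv2.resize(s["img"][170:310,230:390],None,fx=2.5,fy=2.5,interpolation=2)
cv2.imwrite("pics/c3.png",np.hstack([a,b]))
E
```

```text
time: 6.65
tool_pos: [0.6199, 0.1465, 0.1617]
tool_rot: [-3.142, 0.0, 1.648]
contact_force: [-0.3, -0.0, 0.2]
opening: 0.0497
time: 7.28
tool_pos: [0.591, 0.2482, 0.2398]
tool_rot: [-3.142, -0.001, 1.652]
contact_force: [0.5, -0.1, 0.6]
opening: 0.091
shift [-106.    17.5   77.7] roll -0.048 pos [0.591  0.2482 0.2398] yaw 1.652 F [ 0.5 -0.1  0.6] open 0.091 t 7.275
[[0.614 0.162 0.179]]
```

View pics/c3.png

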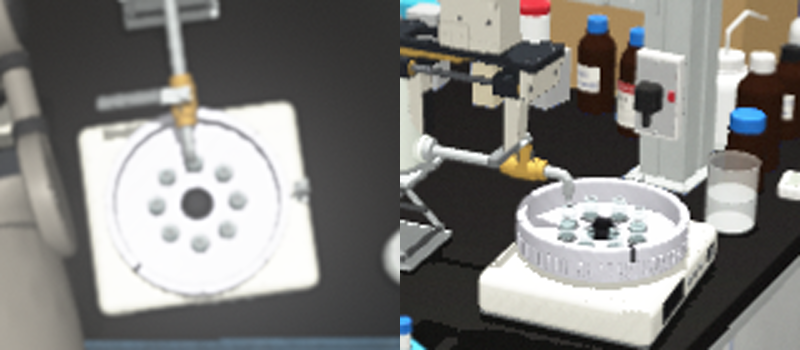

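```bash
python3 - <<'E'
from h import *
O=np.array([.527,.066]); f=2.25
togo([*(O+.095*np.array([np.cos(f),np.sin(f)])),.14],f-np.pi/2)
c=read_camera("top"); g=cv2.cvtColor(c["img"],6)
# radial edge profile of the rim in world plane z=.102 : rectified view, for circle fit
n=800; u,v=np.meshgrid(np.arange(n),np.arange(n)); X=.66-v*.0003; Y=.2-u*.0003
Rm=rot(c); q=(np.stack([X,Y,np.full_like(X,.102)],-1)-c["eye"])@Rm; s=q[...,:2]/q[...,2:]; s=s*(1+c["k1"]*(s**2).sum(-1,keepdims=True))
w=cv2.remap(c["img"],(s[...,0]*c["fx"]+c["cx"]).astype(np.float32),(s[...,1]*c["fy"]+c["cy"]).astype(np.float32),2)
h=cv2.HoughCircles(cv2.cvtColor(w,6),cv2.HOUGH_GRADIENT_ALT,1.5,50,param1=150,param2=.5,minRadius=270,maxRadius=350)
if h is not None:
    for a,b,r in h[0]: print("circ",.66-b*.0003,.2-a*.0003,r*.0003)
cv2.imwrite("pics/rect.png",w[80:680,60:760])
E
```

```text
shift [ -94.4 -132.8   99.7] roll 0.969 pos [0.5924 0.2443 0.2396] yaw 1.648 F [-0.1  0.2  0.5] open 0.0919 t 7.425
```

View pics/rect.png

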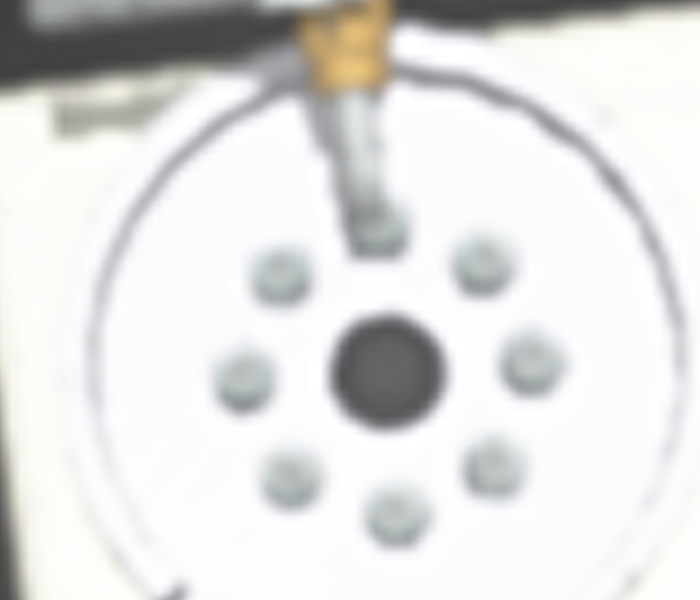

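```bash
python3 -m inch '[[[-31,-44,0,0],[-31,-44,0,0],[-32,-45,0,0],[0,0,15,0.162],[0,0,15,0.162],[0,0,15,0.162],[0,0,15,0.162],[0,0,15,0.162],[0,0,15,0.162],[0,0,0,0]]]' 0.35; python3 - <<'E'
from h import *
O=np.array([.5256,.0653]); f=2.25
togo([*(O+.095*np.array([np.cos(f),np.sin(f)])),.082],f-np.pi/2)
E
```

```text
time: 8.72
tool_pos: [0.4665, 0.1398, 0.149]
tool_rot: [-3.141, 0.002, 0.675]
contact_force: [-0.8, 0.1, 0.1]
opening: 0.0299
shift [-0.7  0.1 67. ] roll -0.004 pos [0.4665 0.1398 0.149 ] yaw 0.675 F [-0.8  0.1  0.1] open 0.0299 t 8.725
```

```bash
python3 -m inch '[[[0,0,33,0],[0,0,34,0],[0,0,0,0]]]';python3 -m inch '[[[0,0,0,0],[0,0,0,0],[0,0,0,0],[0,0,0,0],[0,0,0,0],[0,0,0,0]]]' 1 30; python3 - <<'E'
from h import *
O=np.array([.5256,.0653]); f=2.25
togo([*(O+.095*np.array([np.cos(f),np.sin(f)])),.082],f-np.pi/2)
E
```

```text
time: 9.1
tool_pos: [0.4658, 0.1402, 0.0816]
tool_rot: [-3.14, 0.003, 0.678]
contact_force: [0.2, -0.1, 0.3]
opening: 0.0299
time: 9.85
tool_pos: [0.4687, 0.1413, 0.0842]
tool_rot: [3.139, -0.004, 0.677]
contact_force: [2.1, 1.0, 6.7]
opening: 0.0116
shift [-3.5 -0.1  2.2] roll -0.003 pos [0.4687 0.1413 0.0842] yaw 0.677 F [2.1 1.  6.7] open 0.0116 t 9.85
```

```bash
python3 -m inch '[[[-7.3,0.3,0,-0.077],[-14.6,1.1,0,-0.154],[-14.6,1.1,0,-0.154],[-14.6,1.1,0,-0.154],[0,0,0,0]]]'; python3 - <<'E'
from h import *
f=2.25+.539;O=np.array([.5256,.0653])
togo([*(O+.095*np.array([np.cos(f),np.sin(f)])),.082],f-np.pi/2)
E
```

```text
time: 10.48
tool_pos: [0.4387, 0.0998, 0.0842]
tool_rot: [3.138, -0.002, 1.216]
contact_force: [2.2, 2.5, 7.3]
opening: 0.0117
shift [-2.4 -1.5  2.2] roll -0.002 pos [0.4387 0.0998 0.0842] yaw 1.216 F [2.2 2.5 7.3] open 0.0117 t 10.475
```

Moves cleanly; continue to the full 1.23 rad, then release and regrasp.

```bash
python3 -m inch '[[[-14.6,1.1,0,-0.154],[-14.6,1.1,0,-0.154],[-14.6,1.1,0,-0.154],[-14.6,1.1,0,-0.154],[-7.3,0.3,0,-0.077],[0,0,0,0]]]'; python3 -m inch '[[[0,0,0,0],[0,0,0,0],[0,0,0,0],[0,0,0,0]]]' 0.35;python3 -m inch '[[[0,0,-33,0],[0,0,-34,0],[0,0,0,0]]]'; python3 - <<'E'
from h import *
O=np.array([.5256,.0653]); f=2.25
togo([*(O+.095*np.array([np.cos(f),np.sin(f)])),.149],f-np.pi/2)
c=read_camera("scene"); 
for d in place_of("scene","start_line")[:2]:
    p=at_z(c,d["at"],.0975); print(d["conf"],p,np.arctan2(*(p[:2]-O)[::-1]))
cv2.imwrite("pics/c4.png",cv2.resize(c["img"][220:320,240:380],None,fx=5,fy=5,interpolation=2))
E
```

```text
time: 11.22
tool_pos: [0.4383, 0.0355, 0.0841]
tool_rot: [3.137, 0.001, 1.908]
contact_force: [3.5, 4.9, 8.5]
opening: 0.0118
time: 11.72
tool_pos: [0.4362, 0.0353, 0.0825]
tool_rot: [-3.141, -0.0, 1.908]
contact_force: [-0.7, -0.7, 0.2]
opening: 0.0299
time: 12.1
tool_pos: [0.4378, 0.0352, 0.1517]
tool_rot: [3.137, 0.002, 1.908]
contact_force: [0.3, 0.3, -0.1]
opening: 0.03
shift [88.9 60.9  2.8] roll 1.229 pos [0.4378 0.0352 0.1517] yaw 1.908 F [ 0.3  0.3 -0.1] open 0.03 t 12.1
0.94 [0.43376514 0.02448008 0.0975    ] -2.723328075221196
```

View pics/c4.png

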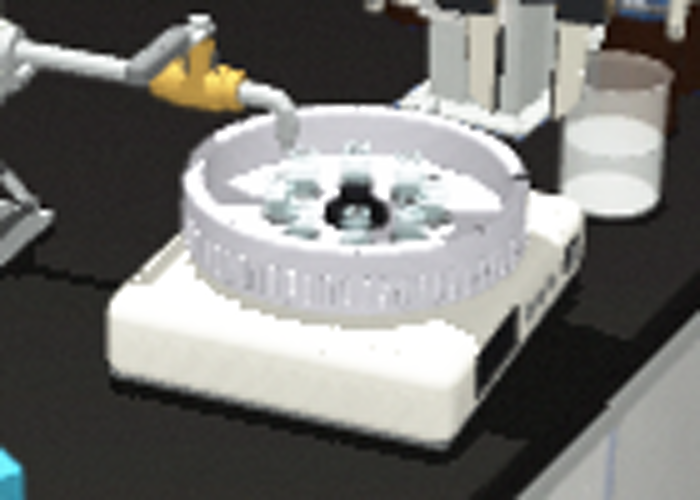

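```bash
python3 -m inch '[[[44.5,30.5,0,0],[44.5,30.5,0,0],[0,0,0,0.17],[0,0,0,0.17],[0,0,0,0.17],[0,0,0,0.17],[0,0,0,0.17],[0,0,0,0.18],[0,0,0,0.18],[0,0,0,0.02]]]'; python3 - <<'E'
from h import *
O=np.array([.5256,.0653]); f=2.25
togo([*(O+.095*np.array([np.cos(f),np.sin(f)])),.082],f-np.pi/2)
E
```

```text
time: 13.45
tool_pos: [0.4638, 0.1393, 0.1484]
tool_rot: [-3.14, 0.002, 0.678]
contact_force: [0.3, 0.6, 0.0]
opening: 0.0298
shift [ 1.7  1.5 66.4] roll -0.001 pos [0.4638 0.1393 0.1484] yaw 0.678 F [0.3 0.6 0. ] open 0.0298 t 13.45
```

```bash
python3 -m inch '[[[0,1,33,0],[0,0,33,0],[0,0,0,0]]]';python3 -m inch '[[[0,0,0,0],[0,0,0,0],[0,0,0,0],[0,0,0,0],[0,0,0,0],[0,0,0,0]]]' 1 30; python3 -m inch '[[[-7.3,0.3,0,-0.077],[-14.6,1.1,0,-0.154],[-14.6,1.1,0,-0.154],[-14.6,1.1,0,-0.154],[-14.6,1.1,0,-0.154],[-14.6,1.1,0,-0.154],[-14.6,1.1,0,-0.154],[-14.6,1.1,0,-0.154],[0,0,0,0]]]'
python3 -m inch '[[[0,0,0,0],[0,0,0,0],[0,0,0,0],[0,0,0,0]]]' 0.35;python3 -m inch '[[[0,0,-33,0],[0,0,-34,0],[55,-25,0,0],[55,-25,0,0],[55,-25,0,0],[0,0,0,0]]]'; python3 - <<'E'
from h import *
O=np.array([.5256,.0653])
togo([*O,.15],1)
for n in("top","scene"):
  c=read_camera(n)
  for l in("start_line","pointer_tip"):
    for d in place_of(n,l)[:2]:
      p=at_z(c,d["at"],.0975); print(n,l,round(d["conf"],2),p,np.arctan2(*(p[:2]-O)[::-1])%6.283)
  if n=="top": a=cv2.resize(c["img"][185:275,270:365],None,fx=6,fy=6,interpolation=2); cv2.imwrite("pics/c5.png",a)
E
```

```text
time: 13.82
tool_pos: [0.463, 0.1384, 0.0814]
tool_rot: [-3.138, 0.006, 0.68]
contact_force: [0.5, -0.6, 0.8]
opening: 0.0298
time: 14.58
tool_pos: [0.465, 0.1388, 0.0848]
tool_rot: [-3.141, -0.001, 0.677]
contact_force: [-3.9, 0.3, 5.6]
opening: 0.0112
time: 15.7
tool_pos: [0.4369, 0.0385, 0.0849]
tool_rot: [3.133, 0.003, 1.833]
contact_force: [7.9, -1.7, -5.3]
opening: 0.0111
time: 16.2
tool_pos: [0.4327, 0.0401, 0.0838]
tool_rot: [-3.142, -0.0, 1.833]
contact_force: [1.1, -0.1, 0.9]
opening: 0.0298
time: 16.95
tool_pos: [0.3147, 0.1822, 0.1508]
tool_rot: [-3.141, -0.001, 1.84]
contact_force: [-0.3, -1.1, 0.2]
opening: 0.0299
shift [-168.7  172.3    0.5] roll 0.84 pos [0.3147 0.1822 0.1508] yaw 1.84 F [-0.3 -1.1  0.2] open 0.0299 t 16.95
top start_line 0.8 [ 0.53737846 -0.03058315  0.0975    ] 4.8344330977442755
top pointer_tip 0.67 [ 0.54326988 -0.039047    0.0975    ] 4.879950069284568
scene start_line 0.97 [ 0.5439403  -0.03970744  0.0975    ] 4.885116659696593
scene pointer_tip 0.79 [ 0.53363218 -0.02675454  0.0975    ] 4.799237826046575
```

View pics/c5.png

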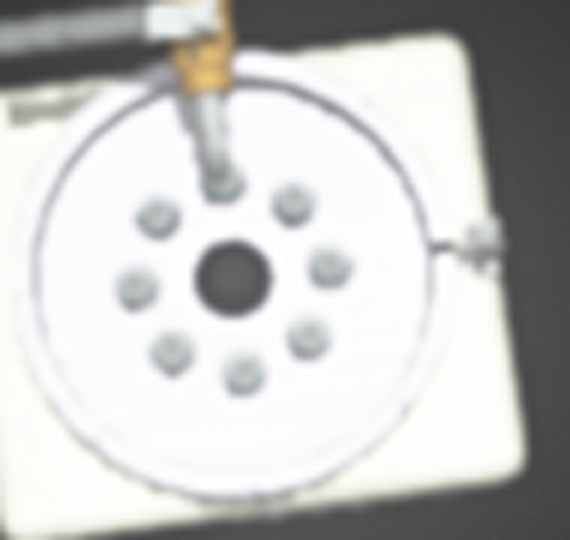

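```bash
python3 - <<'E'
from h import *
c=read_camera("top"); s=read_camera("scene")
a=cv2.resize(c["img"][214:238,328:360],(400,300),interpolation=0)
x=s["img"]; b=cv2.resize(x[228:258,303:343],(400,300),interpolation=0)
cv2.imwrite("pics/c6.png",np.hstack([a,b]))
for z,l in((.06,"ptr base"),):pass
O=np.array([.5256,.0653])
for y in(.10,.12,.14):
  for r in(.09,.1,.102,.12): print(y,r,np.round(proj(c,[*(O+r*np.array([np.sin(y),-np.cos(y)])),.0995]),1))
E
```

```text
0.1 0.09 [226.9 341.9]
0.1 0.1 [226.5 345.6]
0.1 0.102 [226.5 346.3]
0.1 0.12 [225.7 353. ]
0.12 0.09 [226.3 341.8]
0.12 0.1 [225.8 345.5]
0.12 0.102 [225.7 346.2]
0.12 0.12 [224.9 352.9]
0.14 0.09 [225.6 341.7]
0.14 0.1 [225.1 345.4]
0.14 0.102 [225.  346.1]
0.14 0.12 [224.  352.7]
```

View pics/c6.png

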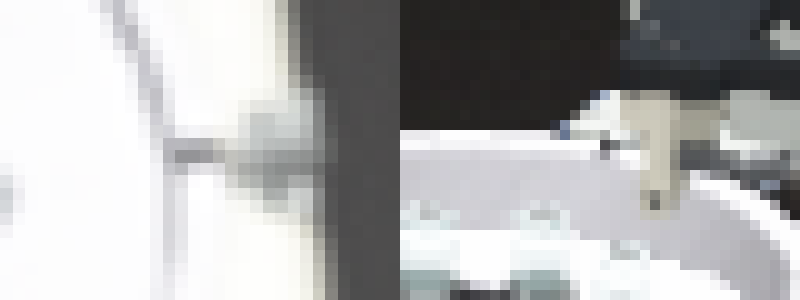

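```bash
python3 -c "
from cell import *
print(hand_in())"
```

```text
the job is handed in; nothing more can be done
None
```

I shut the tap first, then turned the carousel so the start line faces the pointer, and handed the job in at about 17 s. `hand_in()` gives no verdict, so the result below rests on my own checks.

- **Tap:** I gripped the lever and turned it about 1.3 rad clockwise until the force reversed and it would not turn further, so it is against its stop. The pictures afterwards show it standing across the pipe.
- **Carousel:** I turned it about 2.4 rad counterclockwise in two rim grasps.
- **Start line:** In the last top picture the line sits at the pointer, about 2–3 mm off along the rim, where about 7 mm is allowed. I left it there because it was well inside the limit.
- **Disagreement:** The networks' points for line and pointer from the two cameras differed by up to about 0.09 rad and in opposite directions. I trusted the enlarged top picture over them.
- **Surroundings:** I saw no contact with the bystanders along the path, but I did not measure their positions again at the end. The gripper was well clear of everything at hand-in.

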